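# Square up a stack of component boxes and add the last one

### The job

Someone left the upper of the two stacked component boxes crooked, with its feet riding on the lid below instead of in the lid's corner recesses. Push it across, without lifting it off (its small parts are sorted), until all four feet have dropped home in the recesses, and also shut the lid of the open box; then stack that box squarely on top, its feet in the recesses of the lid below, setting it down gently. Leave the other things on the bench where they are.

Things in the scene. Friction and masses are not known exactly. Their poses are not given: they have to be found in the camera images.
- bottom_box: Lowest of the stacked boxes, dark grey, lid shut, loose on the bench, 0.85 kg. All three boxes share one footprint: body 62 mm deep (x) by 130 mm long (y), lid 60 x 126 x 8 mm. This one is 61 mm high, feet and lid included. Origin: centre of the underside of the feet, z up, label card on the -x face, hinge on the +x side.
- middle_box: Box crooked on bottom_box: 44 mm high, about 0.35 kg, origin and axes alike. Its origin is 61 mm above bottom_box's while the feet ride on the lid, 56 mm when home. It starts 9 to 16 mm off towards bottom_box's +y end, up to 5 mm off in x, turned up to 0.12 rad. It slides on the lid by plain friction, more easily than bottom_box slides on the bench.
- top_box: Open box alone on the bench, hollow, about 0.3 kg, origin and axes alike; 51 mm high with its lid shut, walls end 43 mm above the origin. Lift it by its long walls, 62 mm apart outside (1 mm proud of the lid). Home on middle_box its origin is 39 mm above middle_box's, so fingers reaching below its underside would meet that box.
- bottom_lid_top (a point): Centre of bottom_box's lid top (61 mm above its origin). Each lid has four square recesses, 14 mm wide and 5 mm deep with 1 mm chamfers, centred at x = +-18 mm, y = +-48 mm of its box. Each box has four round feet under its body at the same x and y, 10 mm across and 6 mm tall, so each foot has 2 mm of play all round.
- box_lid (a joint): Hinge of the lid of top_box, along the top of its rear (+x) long wall, at x = +30 mm, z = 43 mm in the frame of top_box. 0 is shut, 1.57 stands upright, it stops at 1.95 leaning back. Light friction holds it near upright; once it has been pushed to less than about 1 rad it falls shut by itself.
- lid_edge (a point): Middle of the free long edge of that lid, 60 mm from the hinge and half way through the 8 mm plate (the front edge when shut).
- flux_bottle_a: Bystander: squeeze bottle with a steel needle, 30 mm across and 117 mm tall, standing on the bench; origin: centre of its underside.
- solder_spool: Bystander: spool of solder wire, 58 mm across and 50 mm tall, standing on its flange; origin: centre of its underside.
- loupe: Bystander: black eye loupe, 34 mm across and 26 mm tall, standing on its rim; origin: centre of its underside.
- screw_dish: Bystander: shallow steel dish with screws, 67 mm across and 14 mm tall; origin: centre of its underside.
- driver_2: Bystander: precision screwdriver 165 mm long and 16 mm thick, lying on the bench; origin: centre of its underside.
- usb_stick: Bystander: red usb stick 18 x 49 x 8 mm, lying on the bench; origin: centre of its underside.

How it is judged:
On the way:
1. the crooked box has all four feet home in the lid below and the open box's lid is shut (horizontal distance between middle_box and bottom_box below 0.004 m and z of middle_box in the frame of bottom_box between 0.0542 and 0.0578 m and angle between the x axis of middle_box and the x axis of bottom_box, either way round below 0.06 rad and angle between middle_box's own z axis and vertical below 0.035 rad and value of joint box_lid below 0.06 rad), for 0.2 s.
At the end, for the whole second after the job is handed in: bottom_box on the bench; middle_box home on it and top_box home on middle_box: origins within 4 mm sideways, heights 56 and 39 mm apart within 1.8 mm, parallel within 0.06 rad either way round, upright within 0.035 rad; lid shut below 0.06 rad; all at rest (all of step 1 and horizontal distance between top_box and middle_box below 0.004 m and z of top_box in the frame of middle_box between 0.0372 and 0.0408 m and angle between the x axis of top_box and the x axis of middle_box, either way round below 0.06 rad and angle between each of top_box, bottom_box's own z axis and vertical below 0.035 rad and height (world z) of bottom_box below 0.004 m and linear speed of each of top_box, middle_box below 0.02 m/s); the robot touches nothing.
It fails at once if the crooked box is lifted off the lid below (more than 12 mm above where it rode) (z of middle_box in the frame of bottom_box above 0.073 m).
It fails at once if the crooked box is tipped (more than 0.25 rad) (angle between middle_box's own z axis and vertical above 0.25 rad).
It fails at once if the last box is dropped or banged on the stack (coming down faster than 0.45 m/s in the last 20 mm, or contact over 60 N) (contact force between top_box and middle_box above 60 N or (horizontal distance between top_box and middle_box below 0.02 m and z of top_box in the frame of middle_box below 0.059 m and linear speed of top_box above 0.45 m/s)).
It fails at once if a bystander is knocked or shifted by more than 30 mm (distance of any of flux_bottle_a, solder_spool, loupe, screw_dish, driver_2, usb_stick from where it was at the start of the episode above 0.03 m).
It also fails if it takes over 72 s, if anything falls off the work surface, if the arm or the gripper's body presses on something with over 40 N, if the wrist force passes 120 N, or if a joint passes its speed limit or range.

### The arm

A 6-joint arm with a two-finger parallel gripper is mounted at the origin on a cart in front of the work surface, level with it; the furniture and walls round the work are solid. World frame = base frame: x ahead of the robot, y to its left, z up, the work surface at z = 0. Lengths are in m, angles in rad, forces in N, time in s.
With the tool pointing down it reaches from about 0.35 to 0.85 m from the base axis. Payload 8.1 kg.
Tool frame: the origin (TCP) lies at the centre of the arm's flange, where the gripper is bolted on; the fingertips stand 186 mm ahead of it and the grasp point (between the pads) lies 167 mm ahead of it (env.hold_point_z is the distance from the TCP to the grasp point, in m); z points along the fingers, y is the line along which they close (so a half turn about z gives the same grasp; the last joint's range is limited). The gripper opens to 93 mm and grips with 3 to 60 N. Pads are 15 mm wide; open, the fingers measure 128 mm over their backs; the gripper's body (75 mm by 188 mm) begins 65 mm behind the grasp point.
Start: joints at [-1.388, 0.13, 1.488, -0, 1.523, -0.085], TCP at [0.159, -0.579, 0.405] pointing down, gripper open.
Joint ranges: [-2.96, 2.96], [-0.89, 2.26], [0.02, 2.5], [-1.34, 4.48], [0, 2.73], [-2.66, 2.66]. Speed limits (rad/s): [2.39, 2.39, 2.79, 3.14, 3.14, 3.14].

### API

Orientations are given as a unit quaternion [w, x, y, z].
In Python, from bench import sensors, optics, job, env gives the robot as it stands. The module is installed in compiled form; this text tells all that it offers.
- The arm moves only by the shell command python3 -m crank 'ROWS' [FORCE]. ROWS is JSON, a list of rows, each an object with "delta_pos": the shift along the tool's x, y, z in m, a list of three; "twist": the turn, a rotation vector about the tool's x, y, z in rad, a list of three; "grip": the closure, from -1 (fully open) to 1 (shut). A call has 1 to 12 rows; each row shifts and turns the commanded pose from where the row before left it, along the tool's axes as they then stand; what a row does not reach is not made up. A row lasts 1/8 s, in which the tool goes at most 62.5 mm and 10.7 degrees, less where a joint would pass 70% of its speed; a pose out of reach is approached as far as the arm can. A call is refused whole if a number of a shift passes 0.0625 or a number of a turn 0.188, either way. A call with a gripper value outside its range is refused whole. The fingers move at their own pace and stop on an object; FORCE is the grip in N (left out, the last holds). Time passes only in rows, so rows that do not move let the fingers close. It gives the time, the measured TCP pose, the force, the opening and the grip force at its end, in the units of the state.
- sensors.read_state(): the state, without advancing time (a new reading comes with each control period).
- optics.capture(name): name is "side" or "top"; returns a dict with "color" (480x640x3 uint8, red, green, blue), "fovy" (degrees; the focal length in pixels is half the picture's height over the tangent of half this angle, whatever the lens; pixels are square), "cx", "cy" (the principal point, pixels), "distortion" ([k1, k2, p1, p2, k3] as OpenCV has them; the pictures are not rectified), "R" (3x3) and "t" (3): a world point X has camera coordinates R X + t. Camera axes: x right, y down, z forward; pixel columns grow to the right and rows downward; lengths in m; the calibration is good to about 2 mm. A picture is of the moment at which its call begins. There is no depth.
- job.sign_off(): hands the job in; it is judged then, once.
Trained networks look in a picture, given as the dict that the camera call returned (one of the last four; its "shot" number tells which), for a name from the list of things; names that differ only in an ending like _2 or _b are one class to them, and where a whole thing is asked for, a point or a joint stands for the part that bears it (a point fixed in the world has none). Each returns a list of dicts, best first, with "confidence" (0 to 1); they miss things now and then, are a little off and sometimes report something else, mostly with a low value. They report only what shows in the picture. A call takes as long as a camera call.
- optics.silhouettes(query, picture): "mask" (480x640 bool, what is visible of it) and "box" ([centre column, centre row, width, height] in pixels, round what is visible of it).
The state is a dict: "time": time; "joint_positions": joint angles; "joint_vel": joint speeds; "effort": joint torques, N m; "tcp_pos": TCP position; "ee_rot": TCP orientation; "wrist_force": force on the tool from outside, world axes, zero at the start; "ft_torque": the same for the moment, N m; "finger_gap": finger opening in m; "grasp_force": force on a finger pad.
Only numpy, scipy, OpenCV 4.12 (cv2) and the standard library are available. Lean on these libraries where they do the work, as an engineer would, in place of code of your own. Each camera call takes 0.05 s, during which the arm holds its last target. There are 200 camera calls.

## Working session

There is one attempt and no reset: what is moved stays moved. The work goes in short steps, Python scripts to look and compute and a shell command to move; the robot and the scene stay as the last step left them, time stands still between calls to the robot, and variables do not carry over. Pictures are saved under pics/ and viewed, at most 10 in all, crops included, and the job is handed in when it is done.

```bash
mkdir -p pics; cat > h.py <<'E'
import numpy as np, cv2
from bench import sensors, optics, job, env
def K(p):
    f=240/np.tan(np.radians(p["fovy"])/2); return np.array([[f,0,p["cx"]],[0,f,p["cy"]],[0,0,1.]])
def proj(p,X):
    r,_=cv2.Rodrigues(np.array(p["R"])); return cv2.projectPoints(np.array(X,float).reshape(-1,1,3),r,np.array(p["t"],float),K(p),np.array(p["distortion"]))[0][:,0]
def onz(p,uv,z):
    u=cv2.undistortPoints(np.array(uv,float).reshape(-1,1,2),K(p),np.array(p["distortion"]))[:,0]
    R=np.array(p["R"]);C=-R.T@np.array(p["t"]);d=np.c_[u,np.ones(len(u))]@R
    return C+d*((z-C[2])/d[:,2])[:,None]
def save(p,n): cv2.imwrite("pics/"+n,p["color"][:,:,::-1])
E
python3 - <<'E'
from h import *
s=sensors.read_state();print(s["tcp_pos"],s["ee_rot"],s["time"],s["finger_gap"],env.hold_point_z)
for n in("side","top"):
    p=optics.capture(n);save(p,n+"0.png");R=np.array(p["R"]);print(n,p["fovy"],-R.T@p["t"],R[2],p["distortion"])
    for q in["bottom_box","middle_box","top_box","lid_edge","flux_bottle_a","solder_spool","loupe","screw_dish","driver_2","usb_stick"]:
        print(q,[(round(d["confidence"],2),np.round(d["box"]).tolist(),np.round(onz(p,d["box"][:2],0)[0],3).tolist()) for d in optics.silhouettes(q,p)[:3]])
E
```

```text
[ 0.15872864 -0.5783863   0.40367092] [-9.22388321e-04  9.91048131e-01  1.33501869e-01 -5.05981651e-05] 0.0 0.0932430708249181 0.1673
side 46.256945410703466 [ 0.58035669 -0.98071268  0.86471736] [-0.03887704  0.7465984  -0.66413809] [0.01729377 0.         0.         0.         0.        ]
bottom_box [(0.87, [287.0, 345.0, 43.0, 59.0], [0.491, -0.303, 0.0])]
middle_box [(0.81, [286.0, 310.0, 39.0, 65.0], [0.479, -0.212, -0.0])]
top_box [(0.56, [303.0, 208.0, 46.0, 60.0], [0.482, 0.126, 0.0])]
lid_edge [(0.62, [314.0, 200.0, 14.0, 53.0], [0.508, 0.164, 0.0])]
flux_bottle_a [(0.62, [385.0, 263.0, 10.0, 35.0], [0.684, -0.053, -0.0])]
solder_spool [(0.79, [380.0, 230.0, 24.0, 35.0], [0.674, 0.062, 0.0])]
loupe [(0.58, [293.0, 259.0, 16.0, 18.0], [0.477, -0.061, 0.0])]
screw_dish [(0.57, [243.0, 273.0, 30.0, 22.0], [0.373, -0.115, 0.0])]
driver_2 [(0.6, [258.0, 212.0, 5.0, 36.0], [0.373, 0.103, 0.0])]
usb_stick [(0.71, [377.0, 324.0, 25.0, 20.0], [0.664, -0.235, 0.0]), (0.53, [314.0, 201.0, 16.0, 54.0], [0.508, 0.161, 0.0])]
top 55.679002205015365 [ 0.38244693 -0.08030537  0.90814972] [ 0.19798765  0.00530545 -0.98019016] [-0.11100622  0.          0.          0.          0.        ]
bottom_box [(0.41, [243.0, 257.0, 74.0, 25.0], [0.53, 0.082, 0.0])]
middle_box [(0.73, [437.0, 267.0, 79.0, 56.0], [0.498, -0.31, 0.0])]
top_box [(0.57, [245.0, 275.0, 76.0, 57.0], [0.494, 0.078, 0.0])]
lid_edge [(0.95, [242.0, 257.0, 75.0, 26.0], [0.53, 0.086, 0.0])]
flux_bottle_a [(0.54, [326.0, 175.0, 12.0, 19.0], [0.7, -0.092, 0.0])]
solder_spool [(0.71, [262.0, 184.0, 31.0, 38.0], [0.684, 0.044, 0.0])]
loupe [(0.59, [324.0, 280.0, 17.0, 16.0], [0.481, -0.081, 0.0])]
screw_dish [(0.94, [350.0, 331.0, 36.0, 36.0], [0.377, -0.127, 0.0])]
driver_2 [(0.88, [233.0, 335.0, 73.0, 18.0], [0.375, 0.102, 0.0])]
usb_stick [(0.75, [398.0, 189.0, 17.0, 26.0], [0.666, -0.24, 0.0])]
```

```bash
python3 - <<'E'
import cv2,numpy as np
t=cv2.imread("pics/top0.png");s=cv2.imread("pics/side0.png")
r=lambda a,k:cv2.resize(a,None,fx=k,fy=k,interpolation=cv2.INTER_CUBIC)
a=r(t[225:325,385:485],4);b=r(t[225:325,195:295],4)
cv2.imwrite("pics/c1.png",np.hstack([a,b]))
c=r(s[265:385,240:340],5);d=r(s[160:260,255:355],4)
o=np.zeros((600,800,3),np.uint8);o[:600,:400]=c[:, :400];o[:400,400:]=d;cv2.imwrite("pics/c2.png",o)
E
```

```text
(no output)
```

View pics/c1.png

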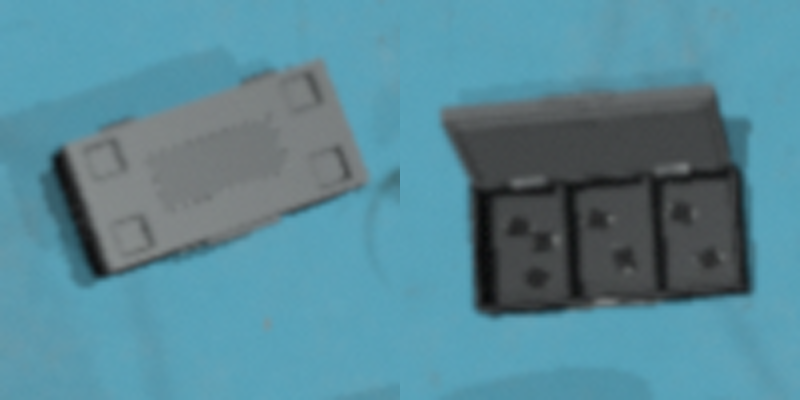

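View pics/c2.png

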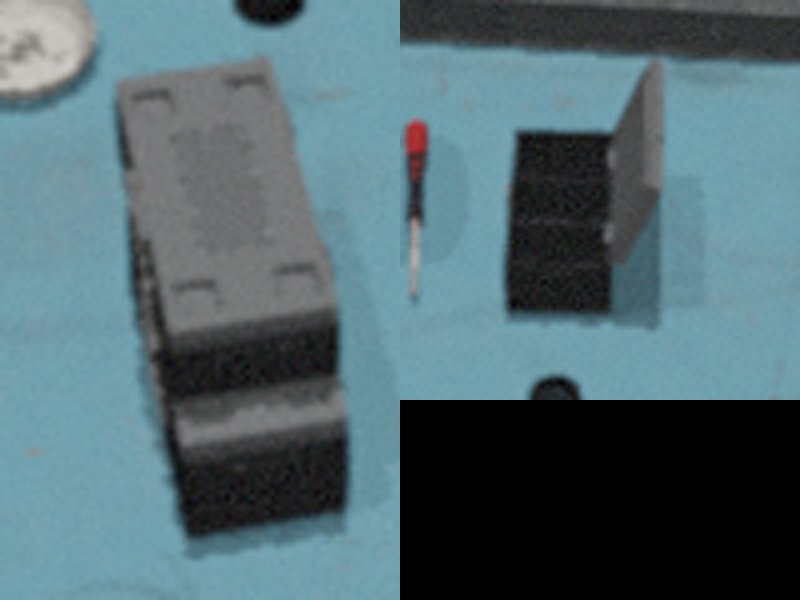

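The top view shows the stack's lid with recesses at about (411,265), (461,247), (467,266), (418,284), and the open box with its body at about cols 314–383. The side view shows the bottom box's −y end protruding, with base corners at about (278,372) and (309,367).

```bash
cat > fit.py <<'E'
from h import *
from scipy.optimize import least_squares
def fit(obs,x0,free_z=False):
    # obs: list (picture, [(local xyz, uv)])
    def T(v,L):
        L=np.array(L,float);c,s=np.cos(v[2]),np.sin(v[2])
        return np.c_[v[0]+c*L[:,0]-s*L[:,1],v[1]+s*L[:,0]+c*L[:,1],v[3]+L[:,2]]
    def r(v): return np.concatenate([(proj(p,T(v,[a for a,_ in o]))-[b for _,b in o]).ravel() for p,o in obs])
    s=least_squares(r,x0);return s.x,r(s.x)
E
python3 - <<'E'
from fit import *
t=optics.capture("top");s=optics.capture("side")
A=lambda x,y:(385+x/4-.4,225+y/4-.4);B=lambda x,y:(195+x/4-.4,225+y/4-.4)
C=lambda x,y:(240+x/5-.4,265+y/5-.4);D=lambda x,y:(255+(x-400)/4-.4,160+y/4-.4)
f=lambda x,y,z:(x/1000,y/1000,z/1000)
mt=[(f(30,63,44),A(75,140)),(f(30,-63,44),A(325,60)),(f(-30,-63,44),A(368,182)),(f(-30,63,44),A(105,275)),(f(18,48,44),A(104,160)),(f(18,-48,44),A(303,90)),(f(-18,-48,44),A(330,166)),(f(-18,48,44),A(134,235))]
ms=[(f(-30,63,44),C(118,83)),(f(30,63,44),C(268,60)),(f(30,-63,44),C(337,303)),(f(-30,-63,44),C(168,335)),(f(-31,-65,6),C(168,395)),(f(31,-65,6),C(337,375))]
bs=[(f(-31,-65,6),C(188,532)),(f(31,-65,6),C(345,508)),(f(-30,-63,61),C(178,438)),(f(30,-63,61),C(344,403))]
for n,o,x0 in[("mid",[(t,mt),(s,ms)],[.48,-.28,.2,.06]),("mid_t",[(t,mt)],[.48,-.28,.2,.06]),("mid_s",[(s,ms)],[.48,-.28,.2,.06]),("bot_s",[(s,bs)],[.48,-.28,.2,0])]:
    v,e=fit(o,x0);print(n,np.round(v,4),np.round(e,1))
tt=[(f(31,65,43),B(472,185)),(f(31,-65,43),B(740,168)),(f(-31,-65,43),B(750,292)),(f(-31,65,43),B(480,313))]
ts=[(f(-31,-65,6),D(507,312)),(f(31,-65,6),D(610,312)),(f(-31,65,43),D(518,133)),(f(-31,-65,43),D(508,272))]
v,e=fit([(t,tt),(s,ts[2:])],[.49,.07,0,0]);print("top",np.round(v,4),np.round(e,1))
v,e=fit([(t,tt)],[.49,.07,0,0]);print("top_t",np.round(v,4),np.round(e,1))
# lid edge by triangulation (outer corners)
from scipy.optimize import least_squares as L
for n,a,b in[("+y",B(445,110),D(655,65)),("-y",B(713,90),D(660,187))]:
    q=L(lambda X:np.r_[proj(t,X)[0]-a,proj(s,X)[0]-b],[.53,.08,.1]);print("lid",n,np.round(q.x,3),q.fun.round(1))
for c,z in(((332,303),.026),):pass
print("loupe",onz(t,(324,280),.026),onz(s,(293,252),.026))
E
```

```text
mid [ 0.487  -0.2874  0.28    0.0614] [-2.4  1.4  0.   0.3  1.1  1.1  1.3 -0.4  0.5  0.1  0.3  1.5  0.6  1.3
 -0.3  0.5  0.6 -1.3  1.8 -0.9  0.8  0.3  0.6 -1.   0.9  1.8  1.4  0.5]
mid_t [ 0.4891 -0.289   0.2827  0.0549] [-2.2  0.8 -0.4 -0.3  0.6  0.2  1.5 -1.3  0.6 -0.5 -0.1  0.9  0.2  0.5
 -0.2 -0.3]
mid_s [ 0.4827 -0.2703  0.289   0.041 ] [-0.2 -0.2  0.2  0.2 -0.6  0.   0.2 -1.2  0.5  1.3 -0.  -0.1]
bot_s [ 0.4874 -0.2915  0.3078 -0.0092] [-0.9  0.4  0.3 -0.9  0.6 -0.3  0.   0.8]
top [ 0.464  -0.1144  0.0434  0.1266] [ -8.7  -8.9   3.2 -10.3   4.3  -3.7  -8.2  -3.1 -14.    1.6 -17.7   7.8]
top_t [ 0.4665 -0.1248  0.0402 -0.0123] [ 0.1 -0.1 -0.3 -0.4  0.1  0.5  0.1 -0.1]
lid +y [ 0.511 -0.051  0.217] [-1.6 -6.9 -9.   2. ]
lid -y [ 0.519 -0.154  0.22 ] [ -2.1  -8.8 -10.7   2.2]
loupe [[ 0.4768368  -0.08014902  0.026     ]] [[ 0.47801682 -0.06523274  0.026     ]]
```

```bash
python3 - <<'E'
from fit import *
t=optics.capture("top");s=optics.capture("side")
B=lambda x,y:(195+(x-400)/4-.4,225+y/4-.4);C=lambda x,y:(240+x/5-.4,265+y/5-.4);D=lambda x,y:(255+(x-400)/4-.4,160+y/4-.4)
f=lambda x,y,z:(x/1000,y/1000,z/1000)
tt=[(f(31,65,43),B(472,185)),(f(31,-65,43),B(740,168)),(f(-31,-65,43),B(750,292)),(f(-31,65,43),B(480,313))]
ts=[(f(-31,-65,6),D(507,312)),(f(31,-65,6),D(610,312)),(f(-31,65,43),D(518,133)),(f(-31,-65,43),D(508,272))]
v,e=fit([(t,tt),(s,ts[2:])],[.49,.07,0,0]);print("top",np.round(v,4),np.round(e,1))
v,e=fit([(t,tt)],[.49,.07,0,0]);print("top_t",np.round(v,4),np.round(e,1))
from scipy.optimize import least_squares as L
for n,a,b in[("+y",B(445,110),D(655,65)),("-y",B(713,90),D(660,187))]:
    q=L(lambda X:np.r_[proj(t,X)[0]-a,proj(s,X)[0]-b],[.53,.08,.1]);print("lid",n,np.round(q.x,3),q.fun.round(1))
bs=[(f(-31,-65,6),C(188,532)),(f(31,-65,6),C(345,508)),(f(-30,-63,61),C(178,438)),(f(30,-63,61),C(344,403))]
q=L(lambda v:np.concatenate([(proj(s,[[v[0]+np.cos(v[2])*a[0]-np.sin(v[2])*a[1],v[1]+np.sin(v[2])*a[0]+np.cos(v[2])*a[1],a[2]]])[0]-b) for a,b in bs]),[.48,-.3,.25]);print("bot z0",q.x.round(4),q.fun.round(1))
E
```

```text
top [ 0.4709  0.0678  0.0557 -0.0033] [ 0.4  0.2  0.  -1.  -0.3  0.2 -0.3  0.2  0.2  0.5 -0.6 -0.4]
top_t [ 0.4708  0.0679  0.0514 -0.0042] [ 0.6  0.2  0.1 -0.7 -0.4  0.4 -0.3  0.2]
lid +y [0.523 0.134 0.097] [ 0.3  1.4  1.8 -0.4]
lid -y [0.531 0.011 0.099] [ 0.1  0.2  0.3 -0.1]
bot z0 [ 0.4882 -0.2983  0.3088] [-1.1  0.5  0.5 -0.9  0.4 -0.3  0.2  0.7]
```

```bash
python3 -m crank '[{"delta_pos":[0.056,-0.0275,0],"twist":[0,0,0],"grip":-1},{"delta_pos":[0.056,-0.0275,0],"twist":[0,0,0],"grip":-1},{"delta_pos":[0.056,-0.0275,0],"twist":[0,0,0],"grip":-1},{"delta_pos":[0.056,-0.0275,0],"twist":[0,0,0],"grip":-1},{"delta_pos":[0.056,-0.0275,0],"twist":[0,0,0],"grip":-1},{"delta_pos":[0.056,-0.0275,0],"twist":[0,0,0],"grip":-1},{"delta_pos":[0.056,-0.0275,0],"twist":[0,0,0],"grip":-1}]' 15
python3 -m crank '[{"delta_pos":[0,0,0.01],"twist":[0,0,-0.178],"grip":-1},{"delta_pos":[0,0,0.01],"twist":[0,0,-0.178],"grip":-1},{"delta_pos":[0,0,0.01],"twist":[0,0,-0.178],"grip":-1},{"delta_pos":[0,0,0.01],"twist":[0,0,-0.178],"grip":-1},{"delta_pos":[0,0,0.01],"twist":[0,0,-0.178],"grip":-1},{"delta_pos":[0,0,0.01],"twist":[0,0,-0.178],"grip":-1},{"delta_pos":[0,0,0.01],"twist":[0,0,-0.178],"grip":-1},{"delta_pos":[0,0,0.01],"twist":[0,0,-0.178],"grip":-1},{"delta_pos":[0,0,0],"twist":[0,0,-0.178],"grip":-1},{"delta_pos":[0,0,0],"twist":[0,0,0],"grip":-1}]'
cat > st.py <<'E'
from h import *
from scipy.spatial.transform import Rotation as Ro
import sys
s=sensors.read_state();w,x,y,z=s["ee_rot"];R=Ro.from_quat([x,y,z,w]).as_matrix()
P=np.array(s["tcp_pos"]);H=P+R[:,2]*.1673
print("t",s["time"],"hold",H.round(4),"yaw",round(np.arctan2(R[1,0],R[0,0]),4),"tilt",R[:2,2].round(4),"F",np.round(s["wrist_force"],1),"gap",round(s["finger_gap"],4),"g",round(s["grasp_force"],1))
if len(sys.argv)>3: print("tool delta to target",(R.T@(np.array([float(a) for a in sys.argv[1:4]])-H)).round(4))
E
python3 st.py 0.4875 -0.290 0.13
```

```text
time: 2.17
tcp_pos: [0.4872, -0.2876, 0.405]
ee_rot: [0.0, 0.991, 0.133, 0.0]
wrist_force: [0.7, -1.3, -0.9]
finger_gap: 0.093
grasp_force: 0.0
time: 3.42
tcp_pos: [0.4859, -0.2892, 0.3246]
ee_rot: [-0.0, 0.594, 0.804, 0.0]
wrist_force: [0.3, 0.3, -0.3]
finger_gap: 0.0929
grasp_force: 0.0
t 3.425 hold [ 0.4858 -0.2892  0.1573] yaw 1.8687 tilt [-0.0001  0.0001] F [ 0.3  0.3 -0.3] gap 0.0929 g 0.0
tool delta to target [-0.0013  0.0014  0.0273]
```

```bash
python3 -m crank '[{"delta_pos":[0,0,0.03],"twist":[0,0,0],"grip":-1},{"delta_pos":[-0.001,0.001,0.03],"twist":[0,0,0],"grip":-1},{"delta_pos":[0,0,0.029],"twist":[0,0,0],"grip":-1},{"delta_pos":[0,0,0],"twist":[0,0,0],"grip":1},{"delta_pos":[0,0,0],"twist":[0,0,0],"grip":1},{"delta_pos":[0,0,0],"twist":[0,0,0],"grip":1},{"delta_pos":[0,0,0],"twist":[0,0,0],"grip":1},{"delta_pos":[0,0,0],"twist":[0,0,0],"grip":1},{"delta_pos":[0,0,0],"twist":[0,0,0],"grip":1}]' 25
python3 st.py; python3 - <<'E'
from h import *
t=optics.capture("top");s=optics.capture("side")
r=lambda a,k:cv2.resize(a[:,:,::-1],None,fx=k,fy=k,interpolation=cv2.INTER_CUBIC)
cv2.imwrite("pics/c3.png",np.hstack([r(t["color"][215:335,375:495],3.334)[:400,:400],r(s["color"][275:395,225:345],3.334)[:400,:400]]))
E
```

```text
time: 4.55
tcp_pos: [0.4878, -0.2903, 0.2374]
ee_rot: [0.001, 0.594, 0.804, 0.0]
wrist_force: [1.2, 0.3, 7.5]
finger_gap: 0.062
grasp_force: 25.0
t 4.55 hold [ 0.4882 -0.2906  0.0701] yaw 1.8695 tilt [ 0.0024 -0.0015] F [1.2 0.3 7.5] gap 0.062 g 25.0
```

View pics/c3.png

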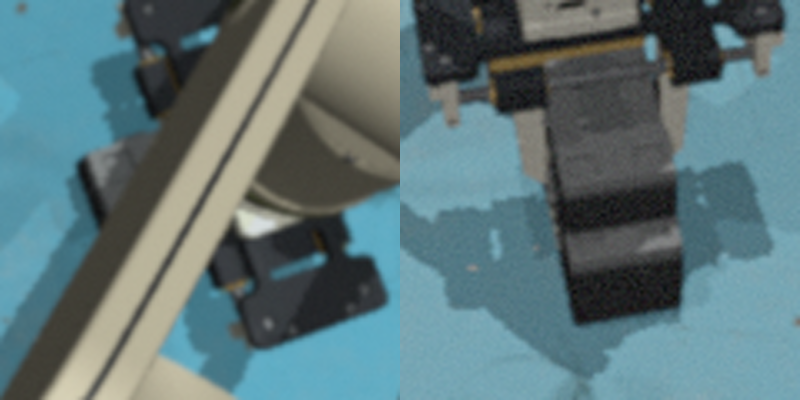

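The top and side views show the gripper closed round the stack. In the side view the long faces of both boxes line up, and bottom's lid still sticks out at the −y end (crop rows 230–270).

```bash
python3 - <<'E'
from fit import *
s=optics.capture("side")
C=lambda x,y:(225+(x-400)/3.334-.4,275+y/3.334-.4)
a=0.298;e=np.array([np.cos(a),np.sin(a)]);n=np.array([-np.sin(a),np.cos(a)])
c0=np.array([.4882,-.2906])
for nm,uv,z,off in[("mid lid L",C(563,188),.105,63),("mid lid R",C(672,166),.105,63),("mid base L",C(566,230),.067,65),("mid base R",C(678,208),.067,65),("bot lid L",C(569,272),.061,63),("bot lid R",C(681,246),.061,63),("bot base L",C(577,322),.006,65),("bot base R",C(682,304),.006,65)]:
    P=onz(s,uv,z)[0,:2]-c0;print(nm,"x %.1f y-centre %.1f"%(P@e*1000,P@n*1000+off))
E
```

```text
mid lid L x -32.0 y-centre 3.5
mid lid R x 26.5 y-centre 6.2
mid base L x -31.2 y-centre 8.2
mid base R x 30.5 y-centre 10.2
bot lid L x -33.7 y-centre -16.9
bot lid R x 27.7 y-centre -12.6
bot base L x -29.6 y-centre -7.6
bot base R x 29.4 y-centre -8.1
```

```bash
python3 -m crank '[{"delta_pos":[0,0,0],"twist":[0,0,0],"grip":-1},{"delta_pos":[0,0,0],"twist":[0,0,0],"grip":-1},{"delta_pos":[0,0,-0.035],"twist":[0,0,0],"grip":-1},{"delta_pos":[0,0,-0.04],"twist":[0,0,0],"grip":-1},{"delta_pos":[0.046,0,0],"twist":[0,0,0],"grip":1},{"delta_pos":[0.046,0,0],"twist":[0,0,0],"grip":1},{"delta_pos":[0,0,0.025],"twist":[0,0,0],"grip":1},{"delta_pos":[0,0,0.025],"twist":[0,0,0],"grip":1},{"delta_pos":[0,0,0],"twist":[0,0,0],"grip":1},{"delta_pos":[0,0,0],"twist":[0,0,0],"grip":1}]' 25
python3 st.py
```

```text
time: 5.95
tcp_pos: [0.4602, -0.2022, 0.2614]
ee_rot: [0.0, 0.594, 0.805, 0.0]
wrist_force: [-0.8, 0.2, -0.3]
finger_gap: 0.0374
grasp_force: 0.0
t 5.95 hold [ 0.4603 -0.2022  0.0941] yaw 1.8697 tilt [ 0.0003 -0.0002] F [-0.8  0.2 -0.3] gap 0.0374 g 0.0
```

```bash
python3 -m crank '[{"delta_pos":[-0.004,0,0],"twist":[0,0,0],"grip":0.3},{"delta_pos":[-0.004,0,0],"twist":[0,0,0],"grip":0.3},{"delta_pos":[-0.003,0,0],"twist":[0,0,0],"grip":0.3},{"delta_pos":[-0.003,0,0],"twist":[0,0,0],"grip":0.3}]'
python3 st.py
python3 -m crank '[{"delta_pos":[-0.0025,0,0],"twist":[0,0,0],"grip":0.3},{"delta_pos":[-0.0025,0,0],"twist":[0,0,0],"grip":0.3}]'
python3 -m crank '[{"delta_pos":[-0.0025,0,0],"twist":[0,0,0],"grip":0.3},{"delta_pos":[-0.0025,0,0],"twist":[0,0,0],"grip":0.3}]'
python3 st.py
```

```text
time: 6.45
tcp_pos: [0.4642, -0.2157, 0.2609]
ee_rot: [0.0, 0.594, 0.804, -0.0]
wrist_force: [0.7, -0.7, 0.8]
finger_gap: 0.0329
grasp_force: 0.0
t 6.45 hold [ 0.4643 -0.2157  0.0936] yaw 1.8696 tilt [ 0.0001 -0.0001] F [ 0.7 -0.7  0.8] gap 0.0329 g 0.0
time: 6.7
tcp_pos: [0.4655, -0.2198, 0.2606]
ee_rot: [-0.001, 0.594, 0.805, 0.0]
wrist_force: [-1.9, 5.0, 3.3]
finger_gap: 0.0325
grasp_force: 2.3
time: 6.95
tcp_pos: [0.4671, -0.2249, 0.2606]
ee_rot: [-0.0, 0.594, 0.805, 0.0]
wrist_force: [-1.1, 3.9, 1.7]
finger_gap: 0.0328
grasp_force: 1.9
t 6.95 hold [ 0.4671 -0.2249  0.0933] yaw 1.87 tilt [-0.0001  0.0003] F [-1.1  3.9  1.7] gap 0.0328 g 1.9
```

```bash
P='import sys'; python3 -m crank '[{"delta_pos":[-0.0025,0,0],"twist":[0,0,0],"grip":0.3},{"delta_pos":[-0.0025,0,0],"twist":[0,0,0],"grip":0.3}]'|sed -n 4p
python3 -m crank '[{"delta_pos":[-0.0025,0,0],"twist":[0,0,0],"grip":0.3}]'|sed -n 4p
python3 -m crank '[{"delta_pos":[-0.0025,0,0],"twist":[0,0,0],"grip":0.3}]'|sed -n 4p
python3 -m crank '[{"delta_pos":[-0.0025,0,0],"twist":[0,0,0],"grip":0.3}]'|sed -n 4p
python3 -m crank '[{"delta_pos":[-0.0025,0,0],"twist":[0,0,0],"grip":0.3}]'|sed -n 4p
python3 st.py; python3 - <<'E'
from h import *
s=optics.capture("side")
cv2.imwrite("pics/c4.png",cv2.resize(s["color"][275:395,240:340,::-1],None,fx=5,fy=5,interpolation=cv2.INTER_CUBIC))
E
```

```text
wrist_force: [-0.8, -0.1, 0.9]
wrist_force: [-0.9, 2.9, 1.0]
wrist_force: [-3.7, 10.8, 4.8]
wrist_force: [-4.2, 10.7, 5.7]
wrist_force: [-3.7, 11.1, 5.8]
t 7.7 hold [ 0.4711 -0.2378  0.0933] yaw 1.8701 tilt [-0.0014  0.003 ] F [-3.7 11.1  5.8] gap 0.0322 g 5.8
```

View pics/c4.png

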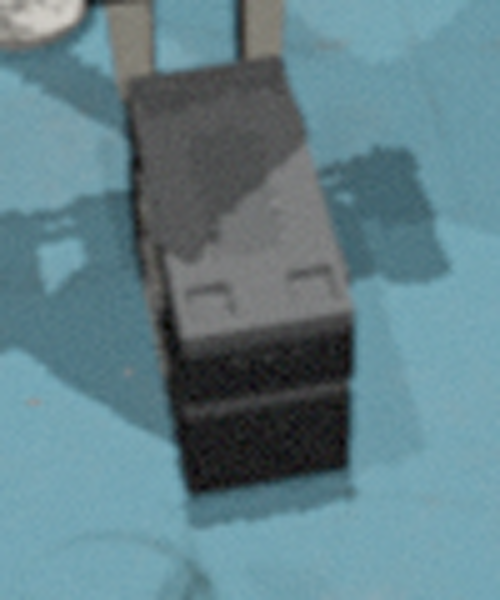

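The box ends are now flush at (180–350, 340–400 in the crop) with both boxes in line. With the force jump, that says the middle box has dropped home.

```bash
python3 -m crank '[{"delta_pos":[0.01,0,0],"twist":[0,0,0],"grip":1},{"delta_pos":[0,0,-0.035],"twist":[0,0,0.122],"grip":1},{"delta_pos":[0,0,-0.035],"twist":[0,0,0.122],"grip":1},{"delta_pos":[0.0495,0.0207,0],"twist":[0,0,0],"grip":1},{"delta_pos":[0.0495,0.0207,0],"twist":[0,0,0],"grip":1},{"delta_pos":[0.0495,0.0207,0],"twist":[0,0,0],"grip":1},{"delta_pos":[0.0495,0.0207,0],"twist":[0,0,0],"grip":1},{"delta_pos":[0.0495,0.0207,0],"twist":[0,0,0],"grip":1},{"delta_pos":[0.0495,0.0207,0],"twist":[0,0,0],"grip":1},{"delta_pos":[0,0,0.035],"twist":[0,0,0],"grip":1},{"delta_pos":[0,0,0.03],"twist":[0,0,0],"grip":1}]' | head -2
python3 st.py
```

```text
time: 9.12
tcp_pos: [0.5764, 0.0747, 0.2651]
t 9.125 hold [0.5767 0.0746 0.0978] yaw 1.6276 tilt [ 0.0016 -0.0007] F [-0.1  0.  -0.1] gap 0.001 g 0.0
```

```bash
python3 -m crank '[{"delta_pos":[0,-0.016,0],"twist":[0,0,0],"grip":1},{"delta_pos":[0,-0.012,0],"twist":[0,0,0],"grip":1},{"delta_pos":[0,-0.012,0],"twist":[0,0,0],"grip":1},{"delta_pos":[0,-0.012,0],"twist":[0,0,0],"grip":1}]' | sed -n 2,4p
python3 -m crank '[{"delta_pos":[0,-0.012,0],"twist":[0,0,0],"grip":1},{"delta_pos":[0,-0.012,0],"twist":[0,0,0],"grip":1},{"delta_pos":[0,-0.012,0],"twist":[0,0,0],"grip":1},{"delta_pos":[0,-0.012,0],"twist":[0,0,0],"grip":1},{"delta_pos":[0,-0.012,0],"twist":[0,0,0],"grip":1},{"delta_pos":[0,-0.01,0],"twist":[0,0,0],"grip":1},{"delta_pos":[0,0,-0.04],"twist":[0,0,0],"grip":1},{"delta_pos":[0,0,-0.04],"twist":[0,0,0],"grip":1},{"delta_pos":[0.06,0,0],"twist":[0,0,0],"grip":-1},{"delta_pos":[0.06,0,0],"twist":[0,0,0],"grip":-1},{"delta_pos":[0.06,0,0],"twist":[0,0,0],"grip":-1},{"delta_pos":[0,0,0],"twist":[0,0,0],"grip":-1}]' | sed -n 2,4p
python3 st.py; python3 - <<'E'
from h import *
t=optics.capture("top");s=optics.capture("side");save(t,"top5.png")
r=lambda a:cv2.resize(a[:,:,::-1],None,fx=4,fy=4,interpolation=cv2.INTER_CUBIC)
cv2.imwrite("pics/c5.png",np.hstack([r(t["color"][225:325,195:295]),r(s["color"][160:260,255:355])]))
cv2.imwrite("pics/c6.png",r(t["color"][205:325,360:500]))
E
```

```text
tcp_pos: [0.5239, 0.0707, 0.2666]
ee_rot: [0.001, 0.687, 0.726, 0.001]
wrist_force: [-0.1, 0.0, -0.8]
tcp_pos: [0.4434, 0.25, 0.3458]
ee_rot: [-0.0, 0.686, 0.728, 0.0]
wrist_force: [0.1, -0.4, 0.1]
t 11.125 hold [0.4434 0.2502 0.1785] yaw 1.6309 tilt [-0.0002  0.001 ] F [ 0.1 -0.4  0.1] gap 0.0359 g 0.0
```

View pics/c5.png

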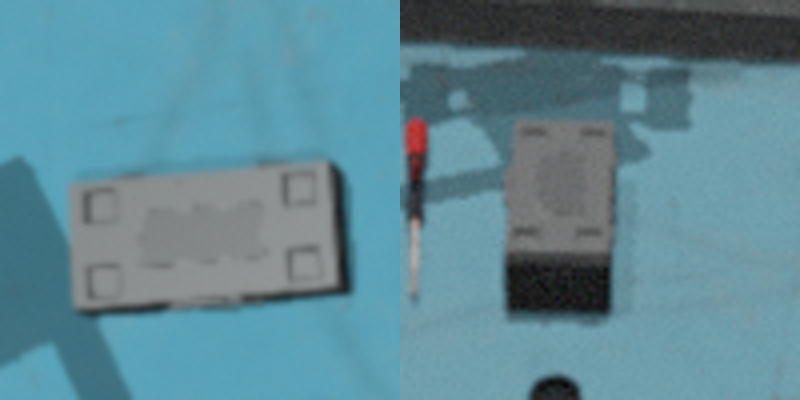

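View pics/c6.png

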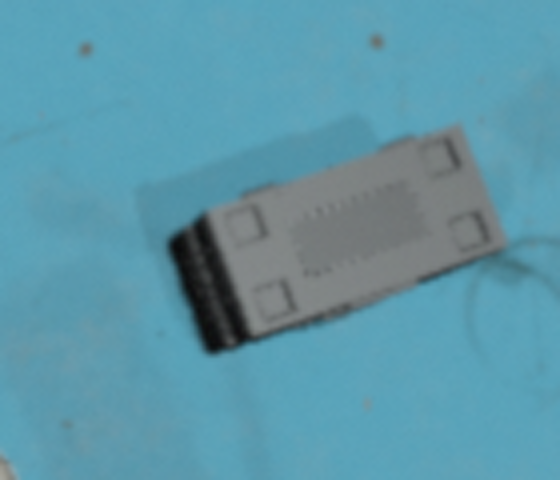

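The lid is shut, with top-box recesses at about (219,276), (269,272), (270,290), (221,295). The stack is aligned, with recesses at about (421,261), (470,244), (477,262), (428,280).

```bash
python3 - <<'E'
from h import *
from scipy.optimize import least_squares as L
t=optics.capture("top")
B=lambda x,y:(195+x/4-.4,225+y/4-.4);G=lambda x,y:(360+x/4-.4,205+y/4-.4)
def fz(obs,z,x0):
    def r(v):
        c,s=np.cos(v[2]),np.sin(v[2]);return np.concatenate([proj(t,[[v[0]+(c*a-s*b)/1e3,v[1]+(s*a+c*b)/1e3,z]])[0]-uv for (a,b),uv in obs])
    q=L(r,x0);return q.x.round(4),q.fun.round(1)
rc=[(18,48),(18,-48),(-18,-48),(-18,48)];co=[(30,63),(30,-63),(-30,-63),(-30,63)]
T=[B(101,206),B(300,187),B(306,264),B(106,282)];TC=[B(70,183),B(333,163),B(342,290),B(76,310)]
M=[G(247,223),G(441,156),G(471,230),G(276,299)];MC=[G(205,207),G(462,127),G(507,245),G(248,338)]
for n,o,c,z,x0 in[("top",T,TC,.051,[.47,.07,.05]),("mid",M,MC,.1,[.49,-.3,.3])]:
    print(n,fz(list(zip(rc,o)),z,x0),fz(list(zip(co,c)),z,x0),fz(list(zip(rc+co,o+c)),z,x0))
E
python3 st.py 0.471 0.068 0.13
```

```text
top (array([0.4718, 0.0692, 0.0688]), array([-0. ,  0.1,  0.1,  0.2,  0.1, -0.2, -0.2, -0.1])) (array([0.4711, 0.0684, 0.0532]), array([ 0.3,  0.2, -0. ,  0.1, -0.3, -0.2,  0. , -0.1])) (array([0.4714, 0.0688, 0.0586]), array([ 0.3,  0. ,  0.5,  0.6,  0.2,  0.2, -0.1, -0.1,  0. ,  0.2, -0.4,
       -0.3, -0.4, -0.6, -0.1, -0.1]))
mid (array([ 0.4958, -0.3078,  0.2986]), array([ 0. ,  0.1,  0.1, -0. , -0.1, -0. , -0.1, -0.1])) (array([ 0.495 , -0.3065,  0.2823]), array([-0.2,  0.4, -0.4, -0.5,  0.2,  0.8,  0.4, -0.7])) (array([ 0.4954, -0.3071,  0.288 ]), array([-0.3,  0.1, -0. ,  0.5, -0.4,  0.5, -0.6, -0.1,  0.2,  0.4, -0.2,
       -0.9,  0.5,  0.4,  0.9, -0.8]))
t 11.275 hold [0.4443 0.2461 0.1783] yaw 1.6262 tilt [-0.0003 -0.0007] F [-0.1 -0.1 -0.2] gap 0.0474 g 0.0
tool delta to target [-0.1793  0.0168  0.0484]
```

```bash
python3 -m crank '[{"delta_pos":[-0.0594,0.0058,0],"twist":[0,0,0],"grip":-1},{"delta_pos":[-0.0594,0.0058,0],"twist":[0,0,0],"grip":-1},{"delta_pos":[-0.0594,0.0058,0],"twist":[0,0,0],"grip":-1},{"delta_pos":[0,0,0.04],"twist":[0,0,0],"grip":-1},{"delta_pos":[0,0,0.03],"twist":[0,0,0],"grip":-1},{"delta_pos":[0,0,0],"twist":[0,0,0],"grip":-1}]' | head -1
python3 st.py 0.4716 0.069 0.030
```

```text
time: 12.02
t 12.025 hold [0.4693 0.0679 0.106 ] yaw 1.6229 tilt [-0.0053 -0.0004] F [0.7 0.2 0.6] gap 0.0929 g 0.0
tool delta to target [0.001  0.0028 0.076 ]
```

```bash
python3 -m crank '[{"delta_pos":[0.001,0.002,0.03],"twist":[0,0,0],"grip":-1},{"delta_pos":[0,0,0.03],"twist":[0,0,0],"grip":-1},{"delta_pos":[0,0,0.016],"twist":[0,0,0],"grip":-1},{"delta_pos":[0,0,0],"twist":[0,0,0],"grip":-1}]' | head -1
python3 st.py 0.4716 0.069 0.030
python3 -m crank '[{"delta_pos":[0,0,0],"twist":[0,0,0],"grip":1},{"delta_pos":[0,0,0],"twist":[0,0,0],"grip":1},{"delta_pos":[0,0,0],"twist":[0,0,0],"grip":1},{"delta_pos":[0,0,0],"twist":[0,0,0],"grip":1},{"delta_pos":[0,0,0],"twist":[0,0,0],"grip":1}]' 25 | tail -3
python3 st.py 0.4716 0.069 0.030
```

```text
time: 12.52
t 12.525 hold [0.4733 0.0705 0.0324] yaw 1.6255 tilt [-0.0013 -0.0001] F [ 0.7 -0.4  0.7] gap 0.0927 g 0.0
tool delta to target [-0.0014 -0.0017  0.0024]
wrist_force: [-4.8, -0.7, 5.5]
finger_gap: 0.0617
grasp_force: 25.0
t 13.15 hold [0.4735 0.0709 0.0328] yaw 1.626 tilt [-0.0004 -0.    ] F [-4.8 -0.7  5.5] gap 0.0617 g 25.0
tool delta to target [-0.0018 -0.002   0.0028]
```

```bash
python3 -m crank '[{"delta_pos":[0,0,-0.02],"twist":[0,0,0],"grip":1},{"delta_pos":[0,0,-0.05],"twist":[0,0,0],"grip":1},{"delta_pos":[0,0,-0.055],"twist":[0,0,0],"grip":1},{"delta_pos":[0,0,-0.03],"twist":[0,0,0],"grip":1},{"delta_pos":[-0.03,0,0],"twist":[0,0,0],"grip":1},{"delta_pos":[-0.05,0,0],"twist":[0,0,0],"grip":1},{"delta_pos":[-0.06,0,0],"twist":[0,0,0],"grip":1},{"delta_pos":[-0.06,0,0],"twist":[0,0,0],"grip":1},{"delta_pos":[-0.06,0,0],"twist":[0,0,0],"grip":1},{"delta_pos":[-0.06,0,0],"twist":[0,0,0],"grip":1},{"delta_pos":[-0.04,0,0],"twist":[0,0,0],"grip":1},{"delta_pos":[-0.017,-0.001,0],"twist":[0,0,0],"grip":1}]' | tail -3
python3 -m crank '[{"delta_pos":[0,0,0],"twist":[0,0,-0.122],"grip":1},{"delta_pos":[0,0,0],"twist":[0,0,-0.121],"grip":1},{"delta_pos":[0,0,0],"twist":[0,0,0],"grip":1},{"delta_pos":[0,0,0],"twist":[0,0,0],"grip":1}]' | tail -3
python3 st.py 0.4930 -0.3064 0.145
```

```text
wrist_force: [0.9, -0.1, -2.7]
finger_gap: 0.0617
grasp_force: 25.0
wrist_force: [-0.9, -0.7, -3.0]
finger_gap: 0.0616
grasp_force: 25.0
t 15.15 hold [ 0.4934 -0.305   0.1872] yaw 1.8668 tilt [-0.0003  0.0004] F [-0.9 -0.7 -3. ] gap 0.0616 g 25.0
tool delta to target [-0.0012 -0.0008  0.0422]
```

```bash
python3 -m crank '[{"delta_pos":[-0.001,-0.001,0.02],"twist":[0,0,0.002],"grip":1},{"delta_pos":[0,0,0.02],"twist":[0,0,0],"grip":1},{"delta_pos":[0,0,0.005],"twist":[0,0,0],"grip":1},{"delta_pos":[0,0,0],"twist":[0,0,0],"grip":1},{"delta_pos":[0,0,0],"twist":[0,0,0],"grip":1}]' | head -1
python3 st.py 0.4930 -0.3064 0.133
python3 - <<'E'
from h import *
s=optics.capture("side")
cv2.imwrite("pics/c7.png",cv2.resize(s["color"][275:395,240:340,::-1],None,fx=5,fy=5,interpolation=cv2.INTER_CUBIC))
E
```

```text
time: 15.78
t 15.775 hold [ 0.4931 -0.3072  0.1431] yaw 1.8666 tilt [ 0.0008 -0.0006] F [ 0.2 -0.1 -2.5] gap 0.0617 g 25.0
tool delta to target [0.0008 0.0001 0.0101]
```

View pics/c7.png

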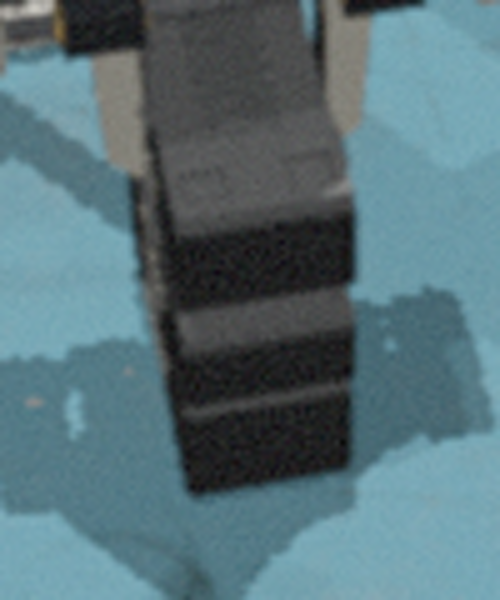

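```bash
python3 - <<'E'
from h import *
s=optics.capture("side");C=lambda x,y:(240+x/5-.4,275+y/5-.4)
a=.297;e=np.array([np.cos(a),np.sin(a)]);n=np.array([-e[1],e[0]])
for nm,uv,z,off in[("top base L",C(175,311),.116,65),("top base R",C(353,285),.116,65),("top rim L",C(172,236),.153,65),("top rim R",C(352,208),.153,65),("mid rim L",C(183,355),.092,65),("mid rim R",C(354,327),.092,65),("mid lid L old",C(180,335),.1,63),("mid lid R old",C(352,307),.1,63),("bot base L",C(190,492),.006,65),("bot base R",C(348,467),.006,65)]:
    P=onz(s,uv,z)[0,:2]-[.4930,-.3064];print(nm,"x %.1f yc %.1f"%(P@e*1000,P@n*1000+off))
E
```

```text
top base L x -33.4 yc 0.1
top base R x 27.9 yc -1.4
top rim L x -33.1 yc 1.4
top rim R x 27.7 yc 1.0
mid rim L x -31.4 yc -0.1
mid rim R x 28.8 yc -0.4
mid lid L old x -31.8 yc 0.4
mid lid R old x 28.5 yc -0.0
bot base L x -30.4 yc 4.9
bot base R x 28.4 yc 3.6
```

```bash
python3 -m crank '[{"delta_pos":[0,0,0.004],"twist":[0,0,0],"grip":1},{"delta_pos":[0,0,0.003],"twist":[0,0,0],"grip":1},{"delta_pos":[0,0,0.002],"twist":[0,0,0],"grip":1}]' | sed -n '2p;4p'
python3 -m crank '[{"delta_pos":[0,0,0.002],"twist":[0,0,0],"grip":1},{"delta_pos":[0,0,0.0015],"twist":[0,0,0],"grip":1}]' | sed -n '2p;4p'
python3 -m crank '[{"delta_pos":[0,0,0.0015],"twist":[0,0,0],"grip":1},{"delta_pos":[0,0,0.001],"twist":[0,0,0],"grip":1}]' | sed -n '2p;4p'
python3 st.py 0.493 -.3064 .128
```

```text
tcp_pos: [0.4926, -0.3068, 0.3003]
wrist_force: [0.0, -0.7, -3.2]
tcp_pos: [0.4927, -0.3069, 0.2971]
wrist_force: [0.4, -1.0, -2.7]
tcp_pos: [0.4928, -0.3069, 0.2951]
wrist_force: [-2.6, 0.5, 3.6]
t 16.75 hold [ 0.4928 -0.307   0.1278] yaw 1.8668 tilt [ 0.0002 -0.0001] F [-2.6  0.5  3.6] gap 0.0619 g 25.0
tool delta to target [ 0.0005  0.0003 -0.0002]
```

```bash
python3 -m crank '[{"delta_pos":[0,0,0.0005],"twist":[0,0,0],"grip":1},{"delta_pos":[0,0,0],"twist":[0,0,0],"grip":-1},{"delta_pos":[0,0,0],"twist":[0,0,0],"grip":-1},{"delta_pos":[0,0,0],"twist":[0,0,0],"grip":-1},{"delta_pos":[0,0,-0.03],"twist":[0,0,0],"grip":-1},{"delta_pos":[0,0,-0.05],"twist":[0,0,0],"grip":-1},{"delta_pos":[0,0,-0.05],"twist":[0,0,0],"grip":-1},{"delta_pos":[0.05,0,0],"twist":[0,0,0],"grip":-1},{"delta_pos":[0.06,0,0],"twist":[0,0,0],"grip":-1},{"delta_pos":[0.06,0,0],"twist":[0,0,0],"grip":-1},{"delta_pos":[0.06,0,0],"twist":[0,0,0],"grip":-1},{"delta_pos":[0,0,0],"twist":[0,0,0],"grip":-1}]' | tail -3
python3 - <<'E'
from h import *
t=optics.capture("top");s=optics.capture("side")
r=lambda a:cv2.resize(a[:,:,::-1],(400,480),interpolation=cv2.INTER_CUBIC)
cv2.imwrite("pics/c8.png",np.hstack([r(t["color"][205:325,380:480]),r(s["color"][275:395,240:340])]))
E
```

```text
wrist_force: [-0.5, 0.1, -0.2]
finger_gap: 0.0932
grasp_force: 0.0
```

View pics/c8.png

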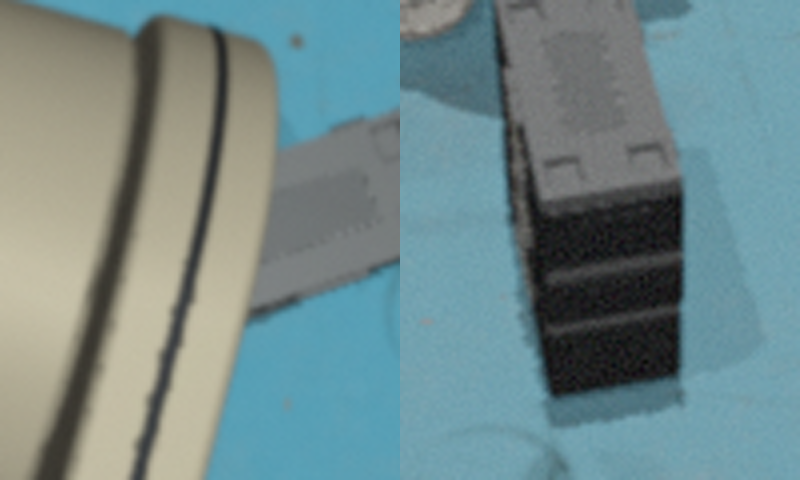

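The side view shows all three boxes flush, with equal thin lid lines at crop rows about 270 and 325 and parallel sides. The stack is home and the gripper is clear, so I'm handing in.

```bash
python3 -c "
from bench import job
print(job.sign_off())"
```

```text
the job is handed in; nothing more can be done
None
```

The job is handed in with no verdict returned: the crooked box was pushed home, the open lid shut, and that box set gently on top; the last side picture shows all three boxes flush, and the gripper was clear.

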